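# Clear the regulator off the jig and square the flat-sided disc

### The arm

A 6-joint arm with a two-finger parallel gripper is mounted at the origin on the work surface. World frame = base frame: x ahead of the robot, y to its left, z up, the work surface at z = 0. Lengths are in mm, angles in rad, forces in N, time in s.
With the tool pointing down it reaches from about 300 to 875 mm from the base axis. Payload 6.4 kg.
Tool frame: the origin (TCP) lies at the very end of the fingers, on their centre line; the grasp point (between the pads) lies 19 mm behind it; z points along the fingers, y is the direction in which the jaws open and shut (so a half turn about z gives the same grasp; the last joint's range is limited). The gripper opens to 88 mm and grips with 3 to 60 N. Pads are 18 mm wide; open, the fingers measure 123 mm over their backs; the gripper's body (75 mm by 187 mm) begins 45 mm behind the grasp point.
Start: joints at [-1.391, 0.181, 1.607, -0, 1.354, -0.206], TCP at [216.39, -532.745, 238.714] pointing down, gripper open.
Joint ranges: [-2.99, 2.99], [-0.89, 2.07], [0.3, 2.58], [-1.14, 4.28], [0, 2.63], [-3.12, 3.12]. Speed limits (rad/s): [2.57, 2.57, 3.01, 3.14, 3.14, 3.14].

### API

Orientations are given as [roll, pitch, yaw] about the fixed x, y, z axes, in that order (R = Rz(yaw) Ry(pitch) Rx(roll)).
In Python, from rig import * gives the robot as it stands.
- The arm moves only by the tool play_rows, never from a script. Its argument "series" is a list of rows, each an object of numbers: "tx", "ty", "tz": the shift along the tool's x, y, z in mm; "wx", "wy", "wz": the turn, a rotation vector about the tool's x, y, z in degrees. In form: [{"tx": .., "ty": .., "tz": .., "wx": .., "wy": .., "wz": ..}, ...]. A call has 1 to 5 rows; each row shifts and turns the commanded pose from where the row before left it, along the tool's axes as they then stand; what a row does not reach is not made up. A row lasts 1/10 s, in which the tool goes at most 50 mm and 8.59 degrees, less where a joint would pass 70% of its speed; a pose out of reach is approached as far as the arm can. A call is refused whole if a number of a shift passes 50 or a number of a turn 8.59, either way. A call with a gripper value outside its range is refused whole. "jaw" is the closure, from -1 (fully open) to 1 (shut), set as the call begins (left out, the last holds). The fingers move at their own pace and stop on an object; "squeeze" is the grip in N (left out, the last holds). Time passes only in rows, so rows that do not move let the fingers close. It gives the time, the measured TCP pose, the force and the opening at its end, in the units of the state.
- observe(): the state, without advancing time (a new reading comes with each control period).
- read_camera(name): name is "side" or "top" or "wrist"; returns the picture (480x640x3 uint8, red, green, blue); there is no depth.
- camera_params(name): a dict with "K" (3x3 intrinsics, pixels), "extrinsics" (4x4, takes a point from camera to world coordinates); the wrist camera has in their place "mount" (4x4, takes a point from camera to tool coordinates, whose origin is the TCP and whose axes are the flange's). Camera axes: x right, y down, z forward; pixel columns grow to the right and rows downward; lengths in mm; the calibration is good to about 2 mm. The wrist camera is an equidistant fisheye: a pixel r from the principal point sees the ray r / f radians off the axis. A picture is of the moment at which its call begins: read the wrist's pose just before it. camera_params takes no time and is no camera call.
- finish_job(): hands the job in, once; it reports no verdict.
The state is a dict: "time": time; "qpos": joint angles; "joint_vel": joint speeds; "joint_efforts": joint torques, N m; "position": TCP position; "tcp_rot": TCP orientation; "force": force on the tool from outside, world axes, zero at the start; "wrist_torque": the same for the moment, N m; "finger_gap": finger opening in mm.
Only numpy, scipy, OpenCV 4.12 (cv2) and the standard library are available. Lean on these libraries where they do the work, as an engineer would, in place of code of your own. Each camera call takes 0.05 s, during which the arm holds its last target.

### The job

An air regulator has been left standing on the plywood jig, in the way of the sliding stop bar: pick it up and set it down gently, upright, on the floor of the open cardboard carton. Then turn the round disc by its upright stub until its flat edge faces the stop bar and lies parallel to it, and only then slide the bar by its knob right up against the flat, so that the disc is squared. Leave the other things on the bench where they are.

Things in the scene. Friction and masses are not known exactly. Their poses are not given: they have to be found in the camera images.
- jig: Fixed plywood jig, 240 x 150 mm, bed 30 mm above the bench. Origin on the bench under it; its x axis is the way the stop bar slides towards the disc, z up. In this frame the bed spans x -125 to 115, y -75 to 75 mm; aluminium guide rails 15 mm high run along x from -123 to 13 at y = -66 and 66. The disc's vertical axis is at x = 55, y = 0.
- disc (a joint): Angle of the disc on its spindle, rad, counter-clockwise seen from above. 0 = its flat edge squarely faces the bar (flat's outward normal along the jig's -x). Starts between 0.9 and 1.7; turns from -2 to 2 and stays where it is left; about 1 N at the stub turns it. The bar, pressed on with 10 N, squares up a last small error, but jams on the round rim if the flat is far off.
- disc_center (a point): Centre of the aluminium disc's upper face, on its axis, 48 mm above the bench; turns with the disc. Disc: radius 47 mm, 14 mm thick, with one straight flat edge 34 mm from the axis (65 mm long).
- disc_stub (a point): Centre of the top end of the upright round steel stub on the disc: diameter 14 mm, 37 mm high, top 85 mm above the bench. It stands 30 mm from the disc's axis on the side opposite the flat: in the jig frame at x = 55 + 30 cos(disc), y = 30 sin(disc) mm.
- bar (a joint): Position of the steel stop bar along the jig's x, m. 0 = fully back; starts between 0 and 0.01; grows towards the disc; at 0.075 its face meets the flat of a squared disc, which stops it. About 2 N moves it; it stays where left. Bar: 30 mm along x, 116 along y, top 56 mm above the bench; front face at jig x = -54 mm + this value.
- bar_knob (a point): Centre of the top of the black upright round knob on the bar: diameter 18 mm, knob from 66 to 96 mm above the bench with a 12 mm stem below it. In the jig frame at x = -72 mm + bar value, y = 0. It moves with the bar.
- regulator: The obstacle: loose air regulator, about 0.45 kg, upright on its round bowl (diameter 42 mm) on the jig bed between bar and disc. Origin at centre of underside. Body 42 x 42 mm, 48 to 80 mm up; above it a black round bonnet to grip, diameter 34, 80 to 128 mm up. Round gauge (diameter 40) out to 48 mm along +x, 44 to 84 mm up; brass ports out to 36 mm along +y and -y.
- carton: Open shallow cardboard carton fixed to the bench, 200 (x) x 150 (y) x 45 mm high, walls and floor 5 mm thick, empty. Origin at the centre of its underside. It stands to the left or to the right of the jig; the closed box of about the same outline stands on the other side.
- air_cylinder: Bystander: aluminium air cylinder with square dark end blocks, lying, 170 mm long, 54 mm high.
- ball_valve: Bystander: brass ball valve with a flat dark lever, 100 mm long, 53 mm high.
- ply_bracket: Bystander: U-shaped plywood bracket, 110 x 90 x 86 mm.
- drill_chuck: Bystander: steel drill chuck standing upright, diameter 40, 58 mm high.
- wrench: Bystander: steel wrench lying flat.
- pipe_tee: Bystander: small brass pipe tee, 60 mm long, 26 mm high.

How it is judged (in metres and radians):
On the way, in this order (a step that is already met when the one before it is completed fails the run):
1. the regulator stands upright on the carton's floor, released (z of regulator in the frame of carton below 0.012 m and x of regulator in the frame of carton between -0.09 and 0.09 m and y of regulator in the frame of carton between -0.065 and 0.065 m and angle between regulator's own z axis and vertical below 0.12 rad and linear speed of regulator below 0.03 m/s and contact force between the fingers and regulator below 0.1 N), for 0.2 s.
2. the disc is turned until its flat faces the bar (within 8 degrees) while the bar is still back (less than 55 mm along) (value of joint disc between -0.14 and 0.14 rad and value of joint bar below 0.055 m), for 0.2 s.
3. the bar is slid up against the flat and the disc is square (value of joint disc between -0.06 and 0.06 rad and value of joint bar above 0.0725 m), for 0.2 s.
At the end, for the whole second after the job is handed in: The regulator stands upright (within 7 degrees) and at rest on the carton's floor; the disc's flat is square to the bar within 3.4 degrees; the bar is home against it, within 2.5 mm (all of step 3 and z of regulator in the frame of carton below 0.012 m and x of regulator in the frame of carton between -0.09 and 0.09 m and y of regulator in the frame of carton between -0.065 and 0.065 m and angle between regulator's own z axis and vertical below 0.12 rad and linear speed of regulator below 0.03 m/s); the robot touches nothing.
It fails at once if the regulator is tipped over (angle between regulator's own z axis and vertical above 0.6 rad).
It fails at once if the regulator is dropped (moves faster than 0.6 m/s out of the fingers) (linear speed of regulator above 0.6 m/s and contact force between the fingers and regulator below 0.1 N).
It fails at once if another thing on the bench is shoved more than 30 mm (distance of any of air_cylinder, ball_valve, ply_bracket, drill_chuck, wrench, pipe_tee from where it was at the start of the episode above 0.03 m).
It also fails if it takes over 72 s, if anything falls off the work surface, if the arm or the gripper's body presses on something with over 40 N, if the wrist force passes 120 N, or if a joint passes its speed limit or range.

## Working session

There is one attempt and no reset: what is moved stays moved. The work goes in short steps, Python scripts to look and compute and a tool call to move; the robot and the scene stay as the last step left them, time stands still between calls to the robot, and variables do not carry over. Pictures are saved under pics/ and viewed, and the job is handed in when it is done.

Besides the shell and the picture viewer there is one more tool, called after "Request:" as name(argument=value, ...), one argument or row to a line, values as JSON. play_rows: Moves the arm, as the interface text tells. Its arguments: {"type":"object","properties":{"series":{"type":"array"},"jaw":{"type":"number"},"squeeze":{"type":"number"}},"required":["series"]}

```bash
ls; mkdir -p pics; python3 - <<'E'
from rig import *
import cv2
s=observe();print(s)
for n in ("top","side","wrist"):
    im=read_camera(n);cv2.imwrite(f"pics/{n}0.png",im[:,:,::-1]);p=camera_params(n);print(n,p)
E
```

```text
pics
{'time': 0.0, 'qpos': array([-1.39128774e+00,  1.81554615e-01,  1.60795559e+00, -1.74400752e-05,
        1.35380194e+00, -2.06312831e-01]), 'joint_vel': array([ 1.51206195e-05,  2.36664092e-04, -1.16377503e-03, -2.11192798e-04,
        1.03090390e-03,  1.37408826e-03]), 'joint_efforts': array([-6.85185005e-04, -4.33863795e+01, -3.41853225e+01,  7.03658047e-02,
        3.88075167e-02, -1.33017679e-04]), 'position': array([ 216.29431158, -532.21053177,  237.82783522]), 'tcp_rot': array([-3.13990614e+00, -3.35578111e-04,  3.85824902e-01]), 'force': array([-0.55761753, -0.42688097, -0.62722521]), 'wrist_torque': array([0.01221307, 0.01326931, 0.01755845]), 'finger_gap': 87.8056152104772}
top {'K': array([[486.66473603,   0.        , 319.12781209],
       [  0.        , 486.66473603, 242.40541535],
       [  0.        ,   0.        ,   1.        ]]), 'extrinsics': array([[ 1.49088350e-03, -9.87414660e-01,  1.58145714e-01,
         4.01843076e+02],
       [-9.99756629e-01, -4.95263396e-03, -2.14977861e-02,
        -1.07438158e+01],
       [ 2.20104669e-02, -1.58075175e-01, -9.87181735
[... 458 characters left out ...]
1511e+02],
       [ 1.01467934e-02, -7.60988004e-01, -6.48686597e-01,
         7.86550373e+02],
       [ 0.00000000e+00,  0.00000000e+00,  0.00000000e+00,
         1.00000000e+00]])}
wrist {'K': array([[371.64829954,   0.        , 320.14526174],
       [  0.        , 371.64829954, 240.42057909],
       [  0.        ,   0.        ,   1.        ]]), 'mount': array([[-2.55063341e-04, -9.66115695e-01, -2.58109276e-01,
         6.58130730e+01],
       [ 9.99999967e-01, -2.38975838e-04, -9.37007170e-05,
         8.27162105e-01],
       [ 2.88438528e-05, -2.58109291e-01,  9.66115724e-01,
        -1.46466799e+02],
       [ 0.00000000e+00,  0.00000000e+00,  0.00000000e+00,
         1.00000000e+00]])}
```

View pics/top0.png

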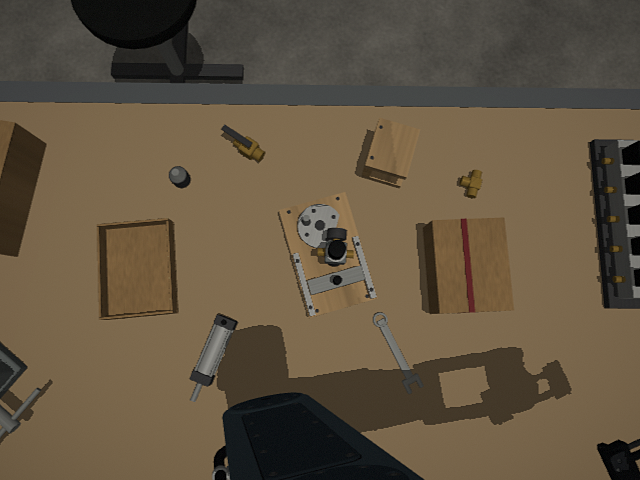

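View pics/side0.png

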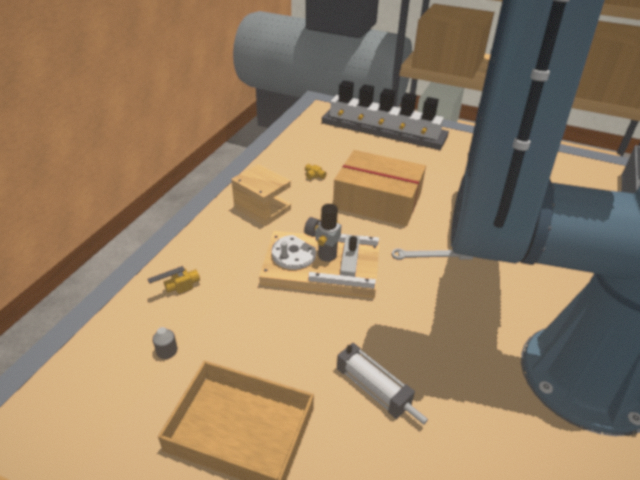

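View pics/wrist0.png

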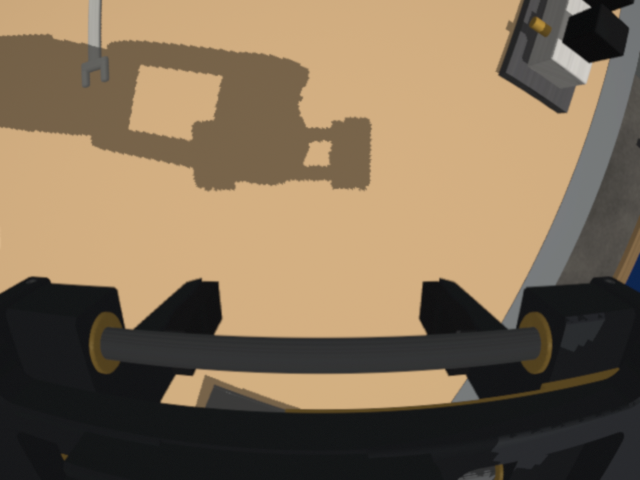

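Top view: the jig is around (325,255) with the carton at (137,268) to its left (+y). The regulator is at (337,247), the knob at (336,280) and the stub near (306,221). The arm is clear of all of them. Next I'll enlarge it.

```bash
cat > h.py <<'E'
import numpy as np, cv2
from rig import *
def ray(n,u,v):
    p=camera_params(n);T=p["extrinsics"]
    d=T[:3,:3]@np.linalg.solve(p["K"],[u,v,1.]);return T[:3,3],d
def pt(n,u,v,z):
    o,d=ray(n,u,v);return o+d*(z-o[2])/d[2]
def proj(n,P):
    p=camera_params(n);T=p["extrinsics"];c=T[:3,:3].T@(np.array(P,float)-T[:3,3]);q=p["K"]@c;return q[:2]/q[2]
E
python3 - <<'E'
import cv2
im=cv2.imread("pics/top0.png")
cv2.imwrite("pics/topz.png",cv2.resize(im[185:325,265:395],None,fx=4.2,fy=4.2,interpolation=cv2.INTER_CUBIC))
im=cv2.imread("pics/side0.png")
cv2.imwrite("pics/sidez.png",cv2.resize(im[190:310,250:400],None,fx=5,fy=5,interpolation=cv2.INTER_CUBIC))
im=cv2.imread("pics/top0.png")
cv2.imwrite("pics/topc.png",cv2.resize(im[205:330,85:190],None,fx=4.5,fy=4.5,interpolation=cv2.INTER_CUBIC))
E
```

```text
(no output)
```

View pics/topz.png

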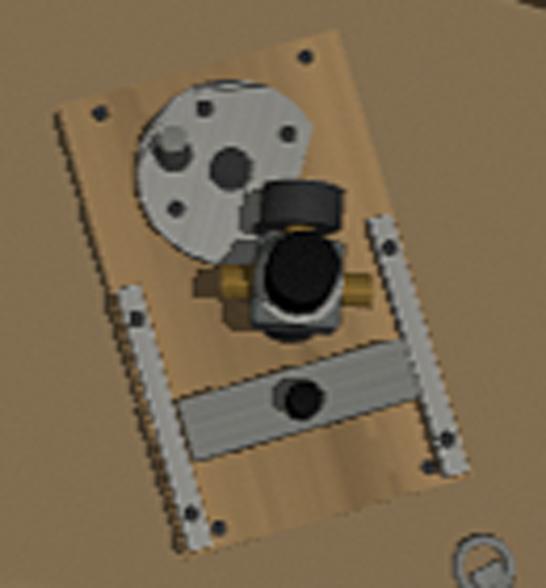

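View pics/sidez.png

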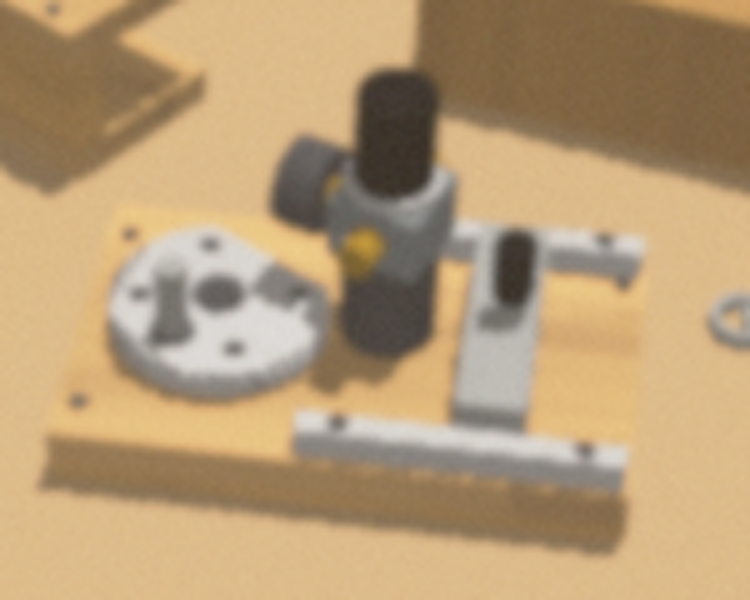

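View pics/topc.png

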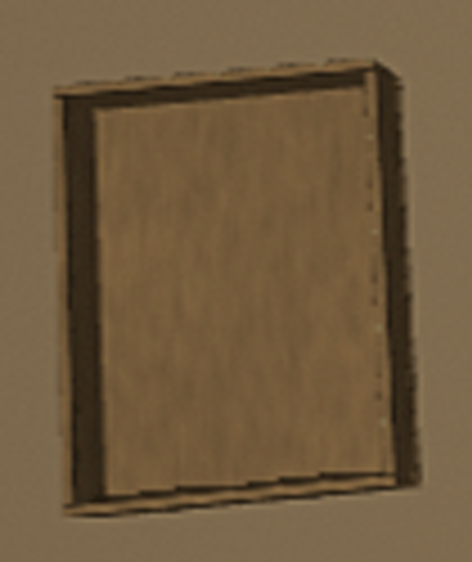

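```bash
python3 - <<'E'
from h import *
import numpy as np
np.set_printoptions(precision=1,suppress=True)
z=lambda x,y:(265+(x+.5)/4.2-.5,185+(y+.5)/4.2-.5)
c=lambda x,y:(85+(x+.5)/4.5-.5,205+(y+.5)/4.5-.5)
P=lambda a,h:pt("top",*a,h)
print("nadir",proj("top",[402,-10.7,0]))
bon=P(z(302,270),158);knob=P(z(304,399),96);dc=P(z(231,168),48);stub=P(z(173,138),85)
print("bonnet",bon,"knob",knob,"disc",dc,"stub",stub)
cor=[P(z(*a),30) for a in [(55,112),(337,32),(467,475),(180,548)]]
print("jigcorners",cor)
a1=(dc-knob);print("yaw from knob-disc",np.degrees(np.arctan2(a1[1],a1[0])),np.linalg.norm(a1[:2]))
for i,j in[(3,0),(2,1)]:
    d=cor[j]-cor[i];print("edge yaw",np.degrees(np.arctan2(d[1],d[0])),np.linalg.norm(d[:2]))
rl=[P(z(*a),45) for a in[(137,318),(191,513),(389,247),(447,439)]];
for i,j in[(1,0),(3,2)]:
    d=rl[j]-rl[i];print("rail yaw",np.degrees(np.arctan2(d[1],d[0])))
sv=stub-dc;print("stub ang",np.degrees(np.arctan2(sv[1],sv[0])),np.linalg.norm(sv[:2]))
cc=[P(c(*a),45) for a in[(55,90),(380,64),(397,483),(66,514)]];print(cc,np.mean(cc,0))
for i in range(4):
    d=cc[i]-cc[i-1];print(np.linalg.norm(d),np.degrees(np.arctan2(d[1],d[0])))
# side check
s=lambda x,y:(250+(x+.5)/5-.5,190+(y+.5)/5-.5)
for n,a,h in [("bonnet",(399,85),158),("knob",(517,240),96),("stub",(170,266),85),("dc",(219,293),48)]:
    print("side",n,pt("side",*s(*a),h))
o=[]
g=P(z(302,190),94);g2=P(z(302,228),94);print("gauge",g,g2)
for a in [(235,282),(355,290)]: print("port",P(z(*a),94))
E
```

```text
nadir [308.3 320.3]
bonnet [533.8 -62.9 158. ] knob [481.5 -67.2  96. ] disc [601.7 -33.7  48. ] stub [609.   -4.7  85. ]
jigcorners [array([634. ,  56.3,  30. ]), array([677.4, -89. ,  30. ]), array([ 449.1, -152.7,   30. ]), array([412.6,  -9. ,  30. ])]
yaw from knob-disc 15.55891568650823 124.76372409882634
edge yaw 16.44689911922318 230.8264727756448
edge yaw 15.593284285236523 237.03238284624575
rail yaw 15.842720747947679
rail yaw 16.09137341082553
stub ang 75.7838753834162 29.960719049733818
[array([599.6, 433.9,  45. ]), array([612.9, 284. ,  45. ]), array([418.4, 266.6,  45. ]), array([404.2, 414.7,  45. ])] [508.8 349.8  45. ]
196.28080807981985 5.612310016350752
150.54972958753567 -84.93362607428745
195.2470419313059 -174.88793035799205
148.83876564345366 95.46092132382464
side bonnet [537.3 -67.6 158. ]
side knob [482.9 -68.4  96. ]
side stub [609.6  -4.4  85. ]
side dc [602.9 -35.7  48. ]
gauge [582.  -66.8  94. ] [563.5 -66.7  94. ]
port [537.3 -34.6  94. ]
port [533.7 -91.8  94. ]
```

Request:
play_rows(
  series=[
    {"wz":6.2},
    {"tx":36,"ty":-30},
    {"tx":36,"ty":-30},
    {"tx":36,"ty":-30},
    {"tx":36,"ty":-30},
  ],
  jaw=-1,
)

```text
validation failed for argument at $.se...
```

Request:
play_rows(
  series=[
    {"tx":36,"ty":-30},
    {"tx":36,"ty":-30},
    {"tx":36,"ty":-30},
    {"tx":36,"ty":-30},
    {"tx":36,"ty":-30},
  ],
)

```text
validation failed for argument at $.se...
```

Request:
play_rows(
  series=[
    {"tx":0,"ty":0,"tz":0,"wx":0,"wy":0,"wz":6.2},
    {"tx":36,"ty":-30,"tz":0,"wx":0,"wy":0,"wz":0},
    {"tx":36,"ty":-30,"tz":0,"wx":0,"wy":0,"wz":0},
    {"tx":36,"ty":-30,"tz":0,"wx":0,"wy":0,"wz":0},
    {"tx":36,"ty":-30,"tz":0,"wx":0,"wy":0,"wz":0},
  ],
  jaw=-1,
)

```text
time: 0.65
position: [322.5, -376.2, 238.4]
tcp_rot: [-3.141, -0.0, 0.277]
force: [0.4, -0.7, -1.1]
finger_gap: 88.1
```

Request:
play_rows(
  series=[
    {"tx":36,"ty":-30,"tz":0,"wx":0,"wy":0,"wz":0},
    {"tx":36,"ty":-30,"tz":0,"wx":0,"wy":0,"wz":0},
    {"tx":36,"ty":-30,"tz":0,"wx":0,"wy":0,"wz":0},
    {"tx":36,"ty":-30,"tz":0,"wx":0,"wy":0,"wz":0},
    {"tx":36,"ty":-30,"tz":0,"wx":0,"wy":0,"wz":0},
  ],
)

```text
time: 1.15
position: [454.7, -182.5, 238.7]
tcp_rot: [3.141, -0.0, 0.277]
force: [0.3, -0.9, 0.9]
finger_gap: 87.9
```

Request:
play_rows(
  series=[
    {"tx":25,"ty":-20,"tz":0,"wx":0,"wy":0,"wz":0},
    {"tx":15,"ty":-12,"tz":0,"wx":0,"wy":0,"wz":0},
    {"tx":0,"ty":0,"tz":0,"wx":0,"wy":0,"wz":0},
    {"tx":0,"ty":0,"tz":0,"wx":0,"wy":0,"wz":0},
  ],
)

```text
time: 1.55
position: [483.5, -142.4, 238.4]
tcp_rot: [-3.141, 0.001, 0.279]
force: [-0.6, 0.2, -0.4]
finger_gap: 88.0
```

```bash
python3 - <<'E'
from h import *
s=observe();print(s['position'],s['tcp_rot'],s['time'])
for n in ("wrist","side"):
    cv2.imwrite(f"pics/{n}1.png",read_camera(n)[:,:,::-1])
E
```

```text
[ 483.46209503 -142.43256413  238.41677899] [-3.14140665e+00  7.41661763e-04  2.78786273e-01] 1.55
```

View pics/wrist1.png

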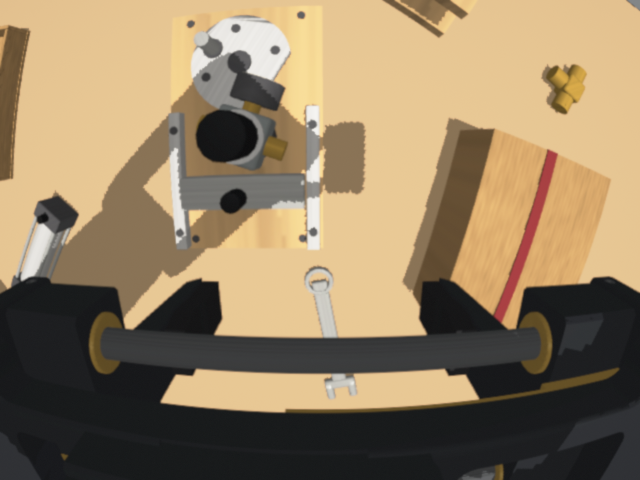

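View pics/side1.png

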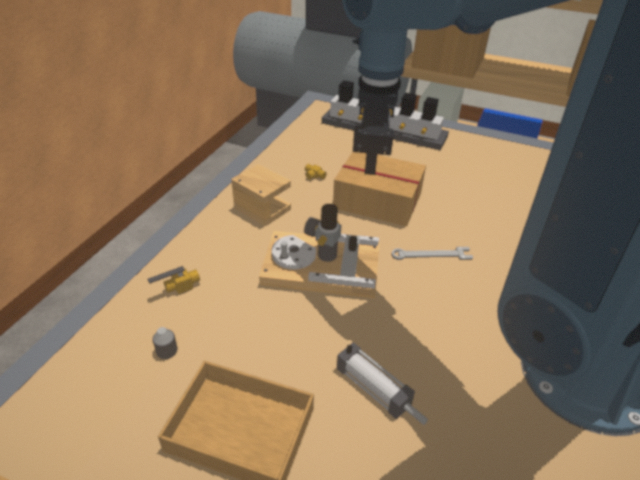

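The wrist view shows the jig square to the tool: bonnet top at about (225,136), knob top at (233,200), stub top at (203,40), disc hub at (239,62). I'll locate them from these points.

```bash
cat >> h.py <<'E'
from scipy.spatial.transform import Rotation as R
def wpt(s,u,v,z):
    p=camera_params("wrist");K=p["K"];M=p["mount"]
    a,b=u-K[0,2],v-K[1,2];r=np.hypot(a,b);t=r/K[0,0]
    d=np.array([a/r*np.sin(t),b/r*np.sin(t),np.cos(t)])
    Rt=R.from_euler('xyz',s['tcp_rot']).as_matrix()
    o=Rt@M[:3,3]+np.array(s['position']);d=Rt@M[:3,:3]@d
    return o+d*(z-o[2])/d[2]
def todelta(s,tgt):
    return R.from_euler('xyz',s['tcp_rot']).as_matrix().T@(np.array(tgt)-s['position'])
E
python3 - <<'E'
from h import *
np.set_printoptions(precision=1,suppress=True)
s=observe()
im=cv2.imread("pics/wrist1.png")
cv2.imwrite("pics/wz1.png",cv2.resize(im[0:260,160:340],None,fx=3,fy=3,interpolation=cv2.INTER_CUBIC)[:600])
for n,a,h in [("bon",(225,136),158),("knob",(233,200),96),("stub",(202,39),85),("dc",(239,62),48)]: print(n,wpt(s,*a,h))
cr=[wpt(s,*a,30) for a in [(172,16),(322,6),(320,248),(176,248)]]
print(cr)
for i,j in[(3,0),(2,1)]:
    d=cr[j]-cr[i];print(np.degrees(np.arctan2(d[1],d[0])),np.linalg.norm(d))
E
```

```text
bon [536.4 -68.1 158. ]
knob [485.6 -71.   96. ]
stub [608.9  -6.8  85. ]
dc [601.2 -34.   48. ]
[array([640. ,  55.7,  30. ]), array([679.4, -90.2,  30. ]), array([ 447.9, -153.9,   30. ]), array([406.3,  -8.9,  30. ])]
15.446753691921039 242.46695439815795
15.383365521782133 240.17277456792755
```

View pics/wz1.png

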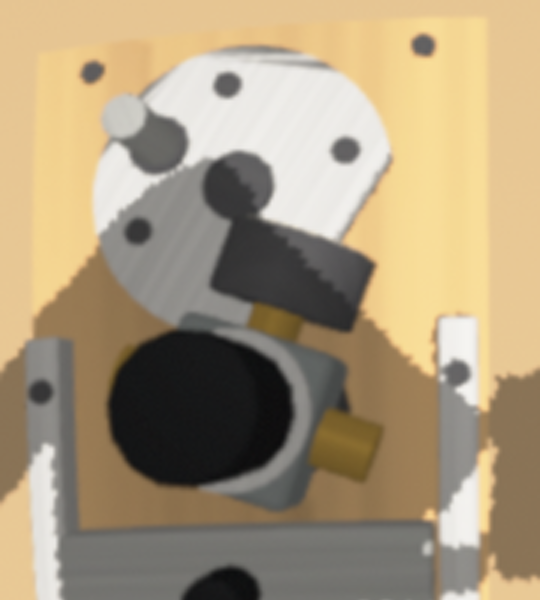

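Request:
play_rows(
  series=[
    {"tx":25,"ty":-20,"tz":0,"wx":0,"wy":0,"wz":0},
    {"tx":25,"ty":-20,"tz":0,"wx":0,"wy":0,"wz":0},
    {"tx":21,"ty":-19,"tz":0,"wx":0,"wy":0,"wz":0},
    {"tx":0,"ty":0,"tz":20,"wx":0,"wy":0,"wz":0},
    {"tx":0,"ty":0,"tz":20,"wx":0,"wy":0,"wz":0},
  ],
)

```text
time: 2.15
position: [536.3, -67.0, 198.8]
tcp_rot: [3.14, -0.001, 0.277]
force: [0.2, -0.9, -0.5]
finger_gap: 88.0
```

Request:
play_rows(
  series=[
    {"tx":0,"ty":0,"tz":25,"wx":0,"wy":0,"wz":0},
    {"tx":0,"ty":0,"tz":15,"wx":0,"wy":0,"wz":0},
    {"tx":0,"ty":0,"tz":0,"wx":0,"wy":0,"wz":0},
    {"tx":0,"ty":0,"tz":0,"wx":0,"wy":0,"wz":0},
  ],
)

```text
time: 2.55
position: [535.7, -67.3, 159.0]
tcp_rot: [-3.142, 0.0, 0.276]
force: [-0.7, 0.4, 1.2]
finger_gap: 88.4
```

```bash
python3 - <<'E'
from h import *
s=observe();print(s['position'],s['tcp_rot'],s['time'])
a=read_camera("wrist");b=read_camera("side")
cv2.imwrite("pics/w2.png",a[:,:,::-1]);cv2.imwrite("pics/s2.png",cv2.resize(b[60:330,220:460,::-1],None,fx=2.2,fy=2.2))
E
```

```text
[535.70025734 -67.3248026  159.02167238] [-3.14158788e+00  1.51709946e-04  2.76124946e-01] 2.55
```

View pics/w2.png

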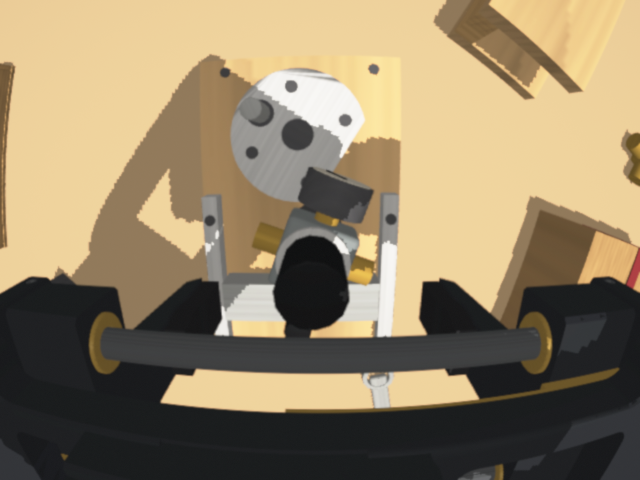

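View pics/s2.png

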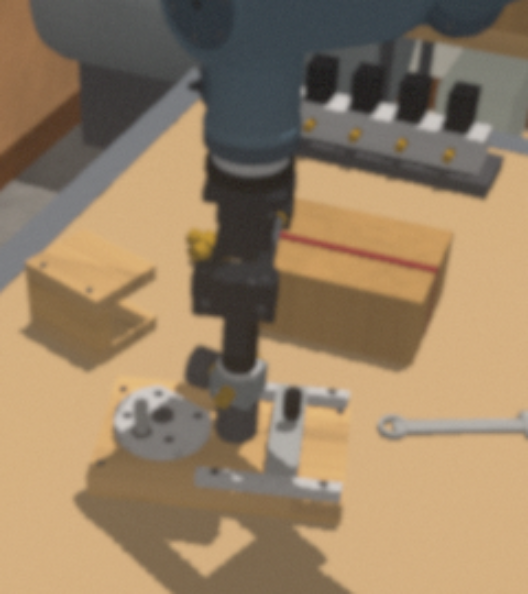

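The bonnet top, at about (312,293), sits between the open fingers and slightly left of centre. The side view agrees.

```bash
python3 - <<'E'
from h import *
s=observe()
for n,a,h in [("bon",(311,293),158),("stub",(251,107),85),("dc",(297,134),48)]:
    p=wpt(s,*a,h); print(n,p,todelta(s,p))
E
```

```text
bon [538.23707719 -63.4851483  158.        ] [ 2.68596611 -3.10924797  1.99992192]
stub [610.90794017  -4.44657941  85.        ] [ 88.59952505 -40.1387385   75.09769319]
dc [602.38262984 -32.98195782  48.        ] [ 72.54175167 -15.06271021 112.10160456]
```

Request:
play_rows(
  series=[
    {"tx":1.5,"ty":-2.5,"tz":10,"wx":0,"wy":0,"wz":0},
    {"tx":0,"ty":0,"tz":15,"wx":0,"wy":0,"wz":0},
    {"tx":0,"ty":0,"tz":11,"wx":0,"wy":0,"wz":0},
    {"tx":0,"ty":0,"tz":5,"wx":0,"wy":0,"wz":0},
    {"tx":0,"ty":0,"tz":0,"wx":0,"wy":0,"wz":0},
  ],
)

```text
time: 3.15
position: [536.0, -63.3, 116.8]
tcp_rot: [-3.141, 0.001, 0.278]
force: [1.4, -0.3, 0.1]
finger_gap: 88.3
```

Request:
play_rows(
  series=[
    {"tx":0,"ty":0,"tz":0,"wx":0,"wy":0,"wz":0},
    {"tx":0,"ty":0,"tz":0,"wx":0,"wy":0,"wz":0},
    {"tx":0,"ty":0,"tz":0,"wx":0,"wy":0,"wz":0},
    {"tx":0,"ty":0,"tz":0,"wx":0,"wy":0,"wz":0},
    {"tx":0,"ty":0,"tz":0,"wx":0,"wy":0,"wz":0},
  ],
  jaw=1,
  squeeze=30,
)

```text
time: 3.65
position: [536.7, -63.6, 118.0]
tcp_rot: [3.141, -0.0, 0.278]
force: [-0.6, 0.4, -0.0]
finger_gap: 50.4
```

Request:
play_rows(
  series=[
    {"tx":0,"ty":0,"tz":0,"wx":0,"wy":0,"wz":0},
    {"tx":0,"ty":0,"tz":0,"wx":0,"wy":0,"wz":0},
    {"tx":0,"ty":0,"tz":0,"wx":0,"wy":0,"wz":0},
    {"tx":0,"ty":0,"tz":0,"wx":0,"wy":0,"wz":0},
  ],
)

```text
time: 4.05
position: [536.6, -63.4, 117.8]
tcp_rot: [-3.141, -0.0, 0.278]
force: [-0.0, -0.0, 0.2]
finger_gap: 33.6
```

Gripped: the gap is 33.6 mm, close to the bonnet's 34. Now I'll lift gently.

Request:
play_rows(
  series=[
    {"tx":0,"ty":0,"tz":0,"wx":0,"wy":0,"wz":0},
    {"tx":0,"ty":0,"tz":-5,"wx":0,"wy":0,"wz":0},
    {"tx":0,"ty":0,"tz":-10,"wx":0,"wy":0,"wz":0},
    {"tx":0,"ty":0,"tz":-15,"wx":0,"wy":0,"wz":0},
    {"tx":0,"ty":0,"tz":-20,"wx":0,"wy":0,"wz":0},
  ],
)

```text
time: 4.55
position: [535.6, -63.4, 167.6]
tcp_rot: [-3.14, 0.002, 0.278]
force: [0.9, -0.5, -4.1]
finger_gap: 33.0
```

Request:
play_rows(
  series=[
    {"tx":0,"ty":0,"tz":-20,"wx":0,"wy":0,"wz":0},
    {"tx":0,"ty":0,"tz":-15,"wx":0,"wy":0,"wz":0},
    {"tx":0,"ty":0,"tz":-5,"wx":0,"wy":0,"wz":0},
    {"tx":0,"ty":0,"tz":0,"wx":0,"wy":0,"wz":0},
  ],
)

```text
time: 4.95
position: [536.9, -63.7, 208.5]
tcp_rot: [3.141, -0.001, 0.278]
force: [1.1, -1.0, -3.7]
finger_gap: 33.2
```

```bash
python3 - <<'E'
from h import *
s=observe();print(s['position'],s['tcp_rot'],s['time'],s['finger_gap'],s['force'])
b=read_camera("side")
cv2.imwrite("pics/s3.png",b[:,:,::-1])
# carton from side cam
E
```

```text
[536.88949948 -63.70944491 208.53217396] [ 3.14062262e+00 -1.20920630e-03  2.77571447e-01] 4.95 33.16430543111696 [ 1.08579702 -0.97855379 -3.67308371]
```

View pics/s3.png

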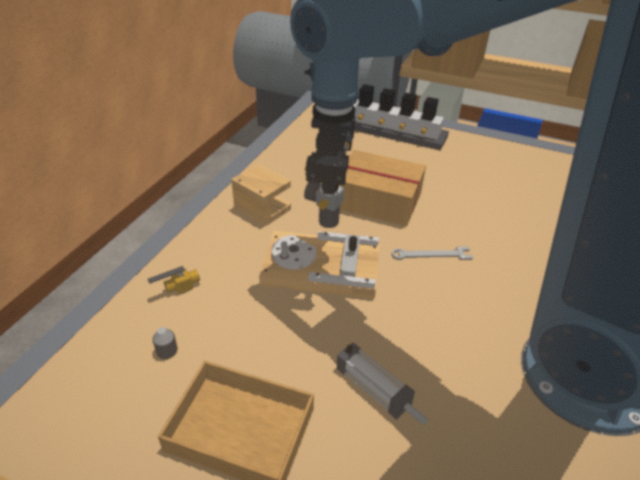

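Request:
play_rows(
  series=[
    {"tx":2,"ty":-8,"tz":0,"wx":0,"wy":0,"wz":0},
    {"tx":4,"ty":-18,"tz":0,"wx":0,"wy":0,"wz":0},
    {"tx":6,"ty":-28,"tz":0,"wx":0,"wy":0,"wz":0},
    {"tx":6,"ty":-28,"tz":0,"wx":0,"wy":0,"wz":0},
    {"tx":6,"ty":-28,"tz":0,"wx":0,"wy":0,"wz":0},
  ],
)

```text
time: 5.5
position: [528.5, 50.4, 206.5]
tcp_rot: [-3.14, 0.002, 0.277]
force: [0.0, -0.0, -5.3]
finger_gap: 33.1
```

Request:
play_rows(
  series=[
    {"tx":6,"ty":-28,"tz":0,"wx":0,"wy":0,"wz":0},
    {"tx":6,"ty":-28,"tz":0,"wx":0,"wy":0,"wz":0},
    {"tx":6,"ty":-28,"tz":0,"wx":0,"wy":0,"wz":0},
    {"tx":6,"ty":-28,"tz":0,"wx":0,"wy":0,"wz":0},
    {"tx":6,"ty":-28,"tz":0,"wx":0,"wy":0,"wz":0},
  ],
)

```text
time: 6.0
position: [518.8, 193.3, 206.5]
tcp_rot: [-3.141, 0.002, 0.278]
force: [-0.2, 0.5, -5.2]
finger_gap: 32.7
```

Request:
play_rows(
  series=[
    {"tx":6,"ty":-28,"tz":0,"wx":0,"wy":0,"wz":0},
    {"tx":6,"ty":-28,"tz":0,"wx":0,"wy":0,"wz":0},
    {"tx":6,"ty":-28,"tz":0,"wx":0,"wy":0,"wz":0},
    {"tx":6,"ty":-28,"tz":0,"wx":0,"wy":0,"wz":0},
    {"tx":4,"ty":-20,"tz":0,"wx":0,"wy":0,"wz":0},
  ],
)

```text
time: 6.5
position: [509.2, 328.4, 206.2]
tcp_rot: [-3.141, 0.002, 0.279]
force: [-0.5, -0.3, -4.1]
finger_gap: 33.1
```

Request:
play_rows(
  series=[
    {"tx":3,"ty":-12,"tz":0,"wx":0,"wy":0,"wz":0},
    {"tx":1,"ty":-5,"tz":0,"wx":0,"wy":0,"wz":0},
    {"tx":0,"ty":0,"tz":0,"wx":0,"wy":0,"wz":0},
    {"tx":0,"ty":0,"tz":0,"wx":0,"wy":0,"wz":0},
  ],
)

```text
time: 6.9
position: [509.9, 343.0, 207.4]
tcp_rot: [3.141, 0.001, 0.277]
force: [-0.5, -0.5, -4.5]
finger_gap: 33.0
```

```bash
python3 - <<'E'
from h import *
s=observe();print(s['position'],s['tcp_rot'],s['time'],s['finger_gap'],s['force'],todelta(s,[508,350,91]))
b=read_camera("side")
cv2.imwrite("pics/s4.png",b[:,:,::-1])
b=read_camera("wrist")
cv2.imwrite("pics/w4.png",b[:,:,::-1])
E
```

```text
[509.94869917 342.97190845 207.40214609] [3.14109689e+00 6.69006959e-04 2.77034423e-01] 6.9 33.03326677215014 [-0.49982266 -0.4570566  -4.50598413] [  0.1256907   -7.35080091 116.39845807]
```

View pics/s4.png

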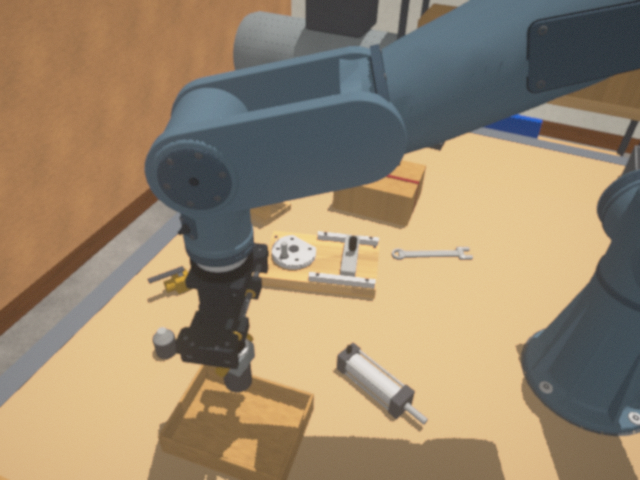

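View pics/w4.png

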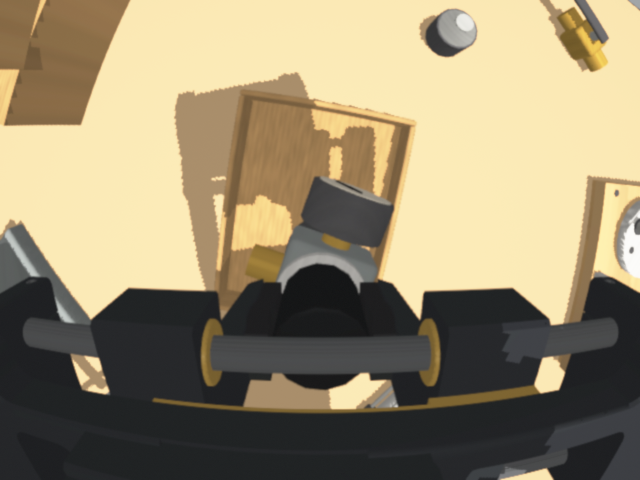

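Request:
play_rows(
  series=[
    {"tx":0,"ty":-3,"tz":10,"wx":0,"wy":0,"wz":0},
    {"tx":0,"ty":-4,"tz":20,"wx":0,"wy":0,"wz":0},
    {"tx":0,"ty":0,"tz":25,"wx":0,"wy":0,"wz":0},
    {"tx":0,"ty":0,"tz":25,"wx":0,"wy":0,"wz":0},
    {"tx":0,"ty":0,"tz":15,"wx":0,"wy":0,"wz":0},
  ],
)

```text
time: 7.5
position: [506.7, 349.6, 109.9]
tcp_rot: [3.141, 0.004, 0.277]
force: [0.8, -0.8, -4.3]
finger_gap: 33.1
```

Request:
play_rows(
  series=[
    {"tx":0,"ty":0,"tz":8,"wx":0,"wy":0,"wz":0},
    {"tx":0,"ty":0,"tz":4,"wx":0,"wy":0,"wz":0},
    {"tx":0,"ty":0,"tz":2,"wx":0,"wy":0,"wz":0},
    {"tx":0,"ty":0,"tz":0,"wx":0,"wy":0,"wz":0},
  ],
)

```text
time: 7.9
position: [508.6, 350.7, 99.5]
tcp_rot: [-3.141, -0.001, 0.278]
force: [-0.1, -0.6, -3.5]
finger_gap: 33.0
```

Request:
play_rows(
  series=[
    {"tx":0,"ty":0,"tz":2,"wx":0,"wy":0,"wz":0},
    {"tx":0,"ty":0,"tz":1.5,"wx":0,"wy":0,"wz":0},
    {"tx":0,"ty":0,"tz":1.5,"wx":0,"wy":0,"wz":0},
    {"tx":0,"ty":0,"tz":0,"wx":0,"wy":0,"wz":0},
  ],
)

```text
time: 8.3
position: [507.9, 350.4, 93.6]
tcp_rot: [3.142, 0.0, 0.278]
force: [1.0, 0.4, -4.6]
finger_gap: 33.4
```

Request:
play_rows(
  series=[
    {"tx":0,"ty":0,"tz":0.8,"wx":0,"wy":0,"wz":0},
    {"tx":0,"ty":0,"tz":0.7,"wx":0,"wy":0,"wz":0},
    {"tx":0,"ty":0,"tz":0,"wx":0,"wy":0,"wz":0},
  ],
)

```text
time: 8.6
position: [508.4, 350.6, 92.8]
tcp_rot: [-3.142, -0.001, 0.278]
force: [-1.1, 0.3, 0.5]
finger_gap: 33.1
```

The weight is off the gripper, so the regulator is on the floor. Releasing.

Request:
play_rows(
  series=[
    {"tx":0,"ty":0,"tz":0,"wx":0,"wy":0,"wz":0},
    {"tx":0,"ty":0,"tz":0,"wx":0,"wy":0,"wz":0},
    {"tx":0,"ty":0,"tz":0,"wx":0,"wy":0,"wz":0},
    {"tx":0,"ty":0,"tz":0,"wx":0,"wy":0,"wz":0},
    {"tx":0,"ty":0,"tz":0,"wx":0,"wy":0,"wz":0},
  ],
  jaw=-1,
)

```text
time: 9.1
position: [508.1, 350.5, 92.3]
tcp_rot: [-3.142, -0.0, 0.278]
force: [-0.6, 0.2, -0.7]
finger_gap: 70.6
```

Request:
play_rows(
  series=[
    {"tx":0,"ty":0,"tz":-10,"wx":0,"wy":0,"wz":0},
    {"tx":0,"ty":0,"tz":-20,"wx":0,"wy":0,"wz":0},
    {"tx":0,"ty":0,"tz":-30,"wx":0,"wy":0,"wz":0},
    {"tx":0,"ty":0,"tz":-30,"wx":0,"wy":0,"wz":0},
    {"tx":0,"ty":0,"tz":-20,"wx":0,"wy":0,"wz":0},
  ],
)

```text
time: 9.6
position: [508.9, 350.9, 205.7]
tcp_rot: [-3.141, -0.003, 0.278]
force: [0.1, -0.0, -0.0]
finger_gap: 87.6
```

```bash
python3 - <<'E'
from h import *
s=observe();print(s['position'],s['tcp_rot'],s['time'],s['finger_gap'],s['force'],todelta(s,[600,-10,150]))
b=read_camera("side")
cv2.imwrite("pics/s5.png",b[:,:,::-1])
b=read_camera("wrist")
cv2.imwrite("pics/w5.png",b[:,:,::-1])
E
```

```text
[508.91249113 350.90969834 205.6542876 ] [-3.14108646 -0.00349213  0.27765057] 9.6 87.61342546101105 [ 0.09076352 -0.03513045 -0.03944605] [-11.51948666 372.08251463  55.42605967]
```

View pics/s5.png

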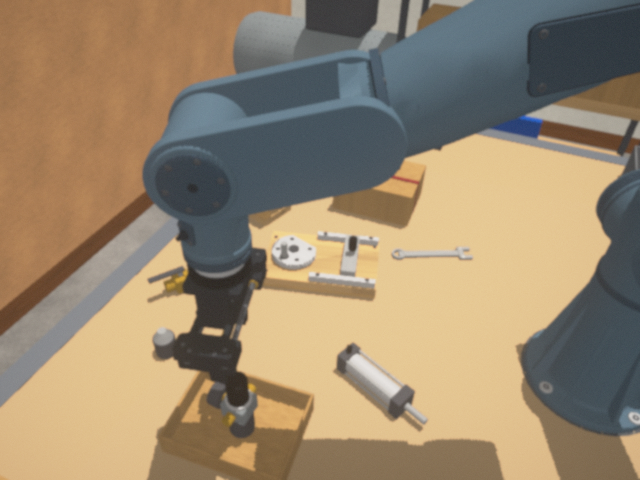

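View pics/w5.png

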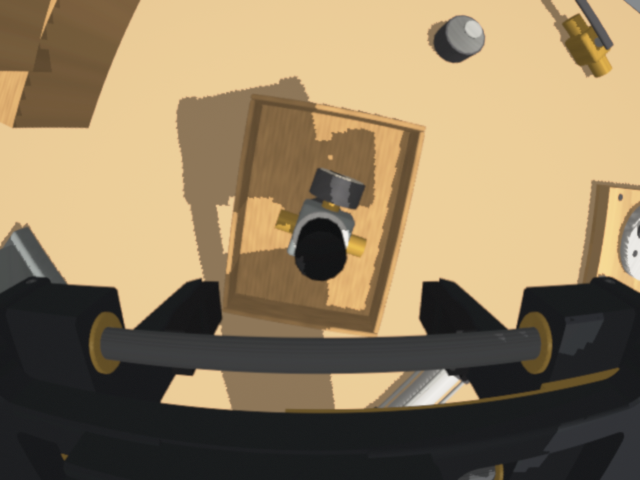

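The regulator stands upright and near the middle of the carton, at about (322,230) in the wrist view. Now over to the jig.

Request:
play_rows(
  series=[
    {"tx":-5,"ty":22,"tz":0,"wx":0,"wy":0,"wz":0},
    {"tx":-9,"ty":42,"tz":0,"wx":0,"wy":0,"wz":0},
    {"tx":-9,"ty":42,"tz":0,"wx":0,"wy":0,"wz":0},
    {"tx":-9,"ty":42,"tz":0,"wx":0,"wy":0,"wz":0},
    {"tx":-9,"ty":42,"tz":0,"wx":0,"wy":0,"wz":0},
  ],
)

```text
time: 10.2
position: [519.8, 155.0, 201.1]
tcp_rot: [-3.141, 0.002, 0.278]
force: [0.2, -0.0, -1.1]
finger_gap: 88.1
```

Request:
play_rows(
  series=[
    {"tx":-9,"ty":42,"tz":0,"wx":0,"wy":0,"wz":0},
    {"tx":-9,"ty":42,"tz":0,"wx":0,"wy":0,"wz":0},
    {"tx":-9,"ty":42,"tz":0,"wx":0,"wy":0,"wz":0},
    {"tx":-9,"ty":42,"tz":0,"wx":0,"wy":0,"wz":0},
    {"tx":-5,"ty":25,"tz":0,"wx":0,"wy":0,"wz":0},
  ],
)

```text
time: 10.7
position: [533.4, -43.1, 201.2]
tcp_rot: [-3.141, 0.001, 0.276]
force: [-0.5, -0.5, 0.0]
finger_gap: 88.4
```

Request:
play_rows(
  series=[
    {"tx":0,"ty":0,"tz":0,"wx":0,"wy":0,"wz":0},
    {"tx":0,"ty":0,"tz":0,"wx":0,"wy":0,"wz":0},
  ],
)

```text
time: 10.9
position: [533.5, -40.3, 201.3]
tcp_rot: [-3.14, 0.001, 0.276]
force: [0.6, 0.7, 0.5]
finger_gap: 88.0
```

```bash
python3 - <<'E'
from h import *
s=observe();print(s['position'],s['tcp_rot'],s['time'],s['finger_gap'])
b=read_camera("wrist")[:,:,::-1]
cv2.imwrite("pics/w6.png",b)
b=read_camera("side")[:,:,::-1]
cv2.imwrite("pics/s6.png",b)
E
```

```text
[533.50150825 -40.27919258 201.25158007] [-3.14020980e+00  1.23722761e-03  2.76022820e-01] 10.9 88.01083935029105
```

View pics/w6.png

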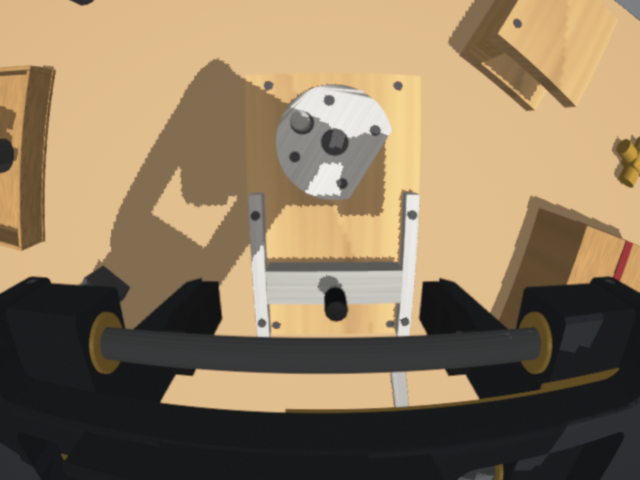

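View pics/s6.png

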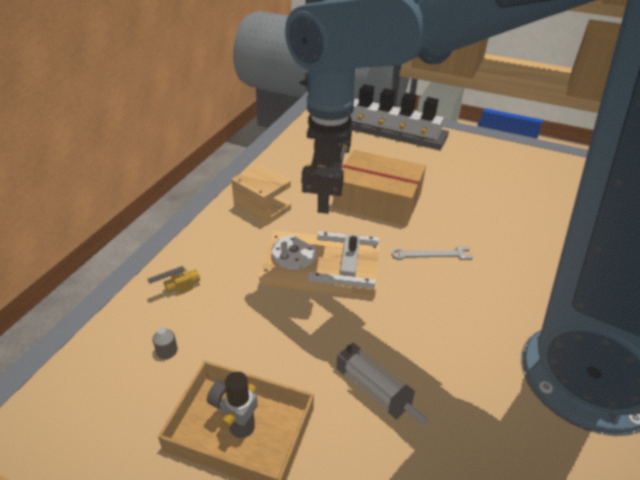

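The unobstructed wrist view shows the stub at (302,122), hub at (335,142), flat at the lower right from (390,135) to (342,197), and knob top at (337,306). The bar's front edge is level with the image rows, so the yaw is right.

```bash
python3 - <<'E'
from h import *
np.set_printoptions(precision=1,suppress=True)
im=cv2.imread("pics/w6.png")
cv2.imwrite("pics/w6z.png",cv2.resize(im[60:330,230:430],None,fx=2.2,fy=2.2,interpolation=cv2.INTER_CUBIC))
s=observe()
D={}
for n,a,h in [("stub",(302,122),85),("dc",(335,142),48),("f1",(390,135),48),("f2",(342,197),48),("knob",(337,307),96),("barL",(268,271),56),("barR",(402,269),56),
 ("screwL",(256,215),45),("screwL2",(262,322),45),("screwR",(412,214),45),("screwR2",(404,321),45)]:
    D[n]=wpt(s,*a,h);print(n,D[n],todelta(s,D[n]))
an=lambda a,b:np.degrees(np.arctan2(*(D[b]-D[a])[1::-1]))
print("stub ang",an("dc","stub"),np.linalg.norm((D["stub"]-D["dc"])[:2]),"flat",an("f2","f1"),"bar",an("barR","barL"),"kd",an("knob","dc"),"rails",an("screwL2","screwL"),an("screwR2","screwR"))
for n,z in [("stub",85),("dc",48)]: print(proj("side",D[n]))
E
```

```text
stub [608.3  -5.4  85. ] [ 81.1 -11.8 116.5]
dc [601.4 -32.8  48. ] [ 67.1  12.7 153.5]
f1 [620.  -73.7  48. ] [ 73.7  57.1 153.5]
f2 [560.1 -50.8  48. ] [ 22.4  18.6 153.6]
knob [486.4 -66.5  96. ] [-52.9  13.4 105.6]
barL [484.5  -8.4  56. ] [-38.7 -43.  145.7]
barR [ 517.  -116.6   56. ] [-37.2  70.1 145.6]
screwL [525.6  13.8  45. ] [  7.  -53.  156.6]
screwL2 [429.7 -13.8  45. ] [-92.8 -52.7 156.7]
screwR [ 562.9 -112.3   45. ] [  8.1  78.6 156.5]
screwR2 [ 466.2 -140.1   45. ] [-92.5  78.6 156.6]
stub ang 76.01218835560503 28.233125598166037 flat -20.916117066071006 bar 106.74466024279646 kd 16.315698937722104 rails 16.083449723699548 15.995474391162075
[284.4 242.7]
[293.4 249.2]
```

View pics/w6z.png

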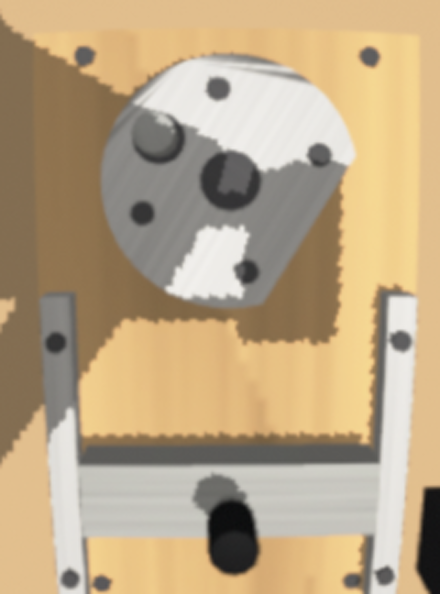

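Request:
play_rows(
  series=[
    {"tx":27,"ty":-4.5,"tz":0,"wx":0,"wy":0,"wz":0},
    {"tx":28,"ty":-4.5,"tz":20,"wx":0,"wy":0,"wz":0},
    {"tx":27,"ty":-4.5,"tz":25,"wx":0,"wy":0,"wz":0},
    {"tx":0,"ty":0,"tz":25,"wx":0,"wy":0,"wz":0},
    {"tx":0,"ty":0,"tz":20,"wx":0,"wy":0,"wz":0},
  ],
)

```text
time: 11.5
position: [608.9, -2.3, 110.2]
tcp_rot: [-3.141, 0.001, 0.281]
force: [-0.5, 0.1, -1.2]
finger_gap: 88.1
```

Request:
play_rows(
  series=[
    {"tx":0,"ty":0,"tz":10,"wx":0,"wy":0,"wz":0},
    {"tx":0,"ty":0,"tz":0,"wx":0,"wy":0,"wz":0},
    {"tx":0,"ty":0,"tz":0,"wx":0,"wy":0,"wz":0},
  ],
)

```text
time: 11.8
position: [609.6, -4.3, 103.0]
tcp_rot: [3.141, -0.001, 0.278]
force: [0.8, -1.2, 0.4]
finger_gap: 88.0
```

```bash
python3 - <<'E'
from h import *
s=observe();print(s['position'],s['tcp_rot'],s['time'],todelta(s,[608.8,-4.8,56]))
b=read_camera("wrist")[:,:,::-1]
cv2.imwrite("pics/w7.png",b)
E
```

```text
[609.64976728  -4.33751286 103.01004593] [ 3.14122636e+00 -8.41056380e-04  2.78375378e-01] 11.8 [-0.98368033  0.19395251 47.00930943]
```

View pics/w7.png

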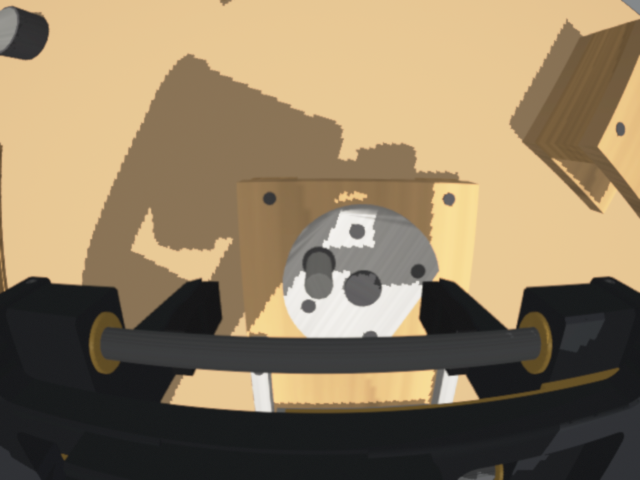

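The stub top, at (319,285), is centred between the fingers. Descending.

Request:
play_rows(
  series=[
    {"tx":-0.5,"ty":0,"tz":15,"wx":0,"wy":0,"wz":0},
    {"tx":0,"ty":0,"tz":18,"wx":0,"wy":0,"wz":0},
    {"tx":0,"ty":0,"tz":10,"wx":0,"wy":0,"wz":0},
    {"tx":0,"ty":0,"tz":4,"wx":0,"wy":0,"wz":0},
    {"tx":0,"ty":0,"tz":0,"wx":0,"wy":0,"wz":0},
  ],
)

```text
time: 12.35
position: [608.4, -5.0, 54.6]
tcp_rot: [-3.141, 0.001, 0.277]
force: [0.5, -0.2, -0.7]
finger_gap: 88.3
```

Request:
play_rows(
  series=[
    {"tx":0,"ty":0,"tz":0,"wx":0,"wy":0,"wz":0},
    {"tx":0,"ty":0,"tz":0,"wx":0,"wy":0,"wz":0},
    {"tx":0,"ty":0,"tz":0,"wx":0,"wy":0,"wz":0},
    {"tx":0,"ty":0,"tz":0,"wx":0,"wy":0,"wz":0},
    {"tx":0,"ty":0,"tz":0,"wx":0,"wy":0,"wz":0},
  ],
  jaw=1,
  squeeze=10,
)

```text
time: 12.85
position: [608.9, -5.0, 55.5]
tcp_rot: [3.141, -0.0, 0.278]
force: [0.2, -0.1, -0.6]
finger_gap: 50.1
```

Request:
play_rows(
  series=[
    {"tx":0,"ty":0,"tz":0,"wx":0,"wy":0,"wz":0},
    {"tx":0,"ty":0,"tz":0,"wx":0,"wy":0,"wz":0},
    {"tx":0,"ty":0,"tz":0,"wx":0,"wy":0,"wz":0},
    {"tx":0,"ty":0,"tz":0,"wx":0,"wy":0,"wz":0},
    {"tx":0,"ty":0,"tz":0,"wx":0,"wy":0,"wz":0},
  ],
)

```text
time: 13.35
position: [608.8, -3.9, 55.2]
tcp_rot: [-3.14, -0.001, 0.277]
force: [1.4, 4.9, 0.6]
finger_gap: 13.5
```

Request:
play_rows(
  series=[
    {"tx":2.2,"ty":1.4,"tz":0,"wx":0,"wy":0,"wz":0},
    {"tx":2.1,"ty":1.6,"tz":0,"wx":0,"wy":0,"wz":0},
    {"tx":1.9,"ty":1.8,"tz":0,"wx":0,"wy":0,"wz":0},
    {"tx":1.8,"ty":1.9,"tz":0,"wx":0,"wy":0,"wz":0},
    {"tx":0,"ty":0,"tz":0,"wx":0,"wy":0,"wz":0},
  ],
)

```text
time: 13.85
position: [618.8, -7.2, 55.2]
tcp_rot: [-3.139, -0.002, 0.277]
force: [2.2, 8.3, 0.2]
finger_gap: 13.6
```

Request:
play_rows(
  series=[
    {"tx":1.6,"ty":2.1,"tz":0,"wx":0,"wy":0,"wz":0},
    {"tx":1.4,"ty":2.2,"tz":0,"wx":0,"wy":0,"wz":0},
    {"tx":1.2,"ty":2.3,"tz":0,"wx":0,"wy":0,"wz":0},
    {"tx":1.0,"ty":2.4,"tz":0,"wx":0,"wy":0,"wz":0},
    {"tx":0,"ty":0,"tz":0,"wx":0,"wy":0,"wz":0},
  ],
)

```text
time: 14.35
position: [627.1, -14.4, 55.3]
tcp_rot: [-3.14, -0.003, 0.278]
force: [6.0, 8.9, -2.2]
finger_gap: 13.2
```

Request:
play_rows(
  series=[
    {"tx":0.8,"ty":2.5,"tz":0,"wx":0,"wy":0,"wz":0},
    {"tx":0.6,"ty":2.6,"tz":0,"wx":0,"wy":0,"wz":0},
    {"tx":0.3,"ty":2.6,"tz":0,"wx":0,"wy":0,"wz":0},
    {"tx":0.1,"ty":2.6,"tz":0,"wx":0,"wy":0,"wz":0},
    {"tx":0,"ty":0,"tz":0,"wx":0,"wy":0,"wz":0},
  ],
)

```text
time: 14.85
position: [631.0, -25.0, 55.3]
tcp_rot: [-3.141, -0.002, 0.277]
force: [2.2, 4.1, -0.8]
finger_gap: 13.3
```

```bash
python3 - <<'E'
from h import *
s=observe();print(s['position'],s['tcp_rot'],s['time'],s['force'])
d=s['position'][:2]-np.array([601.7,-33.5]);print(np.degrees(np.arctan2(d[1],d[0]))-16,np.hypot(*d))
b=read_camera("wrist")[:,:,::-1]
cv2.imwrite("pics/w8.png",b)
E
```

```text
[631.04963838 -24.9920057   55.28634751] [-3.14058272e+00 -1.70911968e-03  2.77376062e-01] 14.85 [ 2.22583217  4.11107406 -0.76627368]
0.16603482173652395 30.557932522257627
```

View pics/w8.png

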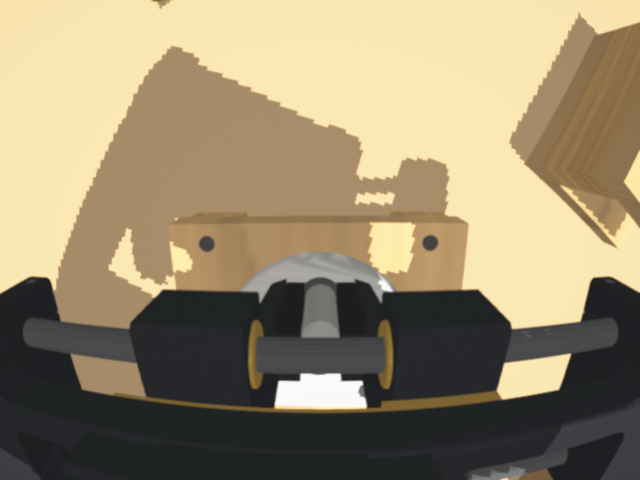

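Request:
play_rows(
  series=[
    {"tx":0,"ty":0,"tz":0,"wx":0,"wy":0,"wz":0},
    {"tx":0,"ty":0,"tz":0,"wx":0,"wy":0,"wz":0},
    {"tx":0,"ty":0,"tz":0,"wx":0,"wy":0,"wz":0},
    {"tx":0,"ty":0,"tz":0,"wx":0,"wy":0,"wz":0},
    {"tx":0,"ty":0,"tz":-5,"wx":0,"wy":0,"wz":0},
  ],
  jaw=-1,
)

```text
time: 15.4
position: [629.7, -26.0, 59.6]
tcp_rot: [-3.141, 0.001, 0.277]
force: [0.6, 1.1, 0.1]
finger_gap: 51.1
```

Request:
play_rows(
  series=[
    {"tx":0,"ty":0,"tz":-25,"wx":0,"wy":0,"wz":0},
    {"tx":0,"ty":0,"tz":-25,"wx":0,"wy":0,"wz":0},
    {"tx":-25,"ty":0,"tz":-30,"wx":0,"wy":0,"wz":0},
    {"tx":-40,"ty":0,"tz":-30,"wx":0,"wy":0,"wz":0},
    {"tx":-35,"ty":0,"tz":-30,"wx":0,"wy":0,"wz":0},
  ],
)

```text
time: 15.9
position: [532.7, -53.5, 201.4]
tcp_rot: [3.141, 0.0, 0.278]
force: [0.6, -0.5, -0.0]
finger_gap: 87.9
```

Request:
play_rows(
  series=[
    {"tx":0,"ty":0,"tz":0,"wx":0,"wy":0,"wz":0},
    {"tx":0,"ty":0,"tz":0,"wx":0,"wy":0,"wz":0},
  ],
)

```text
time: 16.1
position: [534.6, -53.7, 201.7]
tcp_rot: [3.14, -0.003, 0.277]
force: [0.3, -0.7, -0.2]
finger_gap: 88.2
```

```bash
python3 - <<'E'
from h import *
s=observe();print(s['position'],s['tcp_rot'],s['time'],s['finger_gap'])
b=read_camera("wrist")[:,:,::-1]
cv2.imwrite("pics/w9.png",b)
cv2.imwrite("pics/w9z.png",cv2.resize(b[100:340,230:430],None,fx=2.5,fy=2.5,interpolation=cv2.INTER_CUBIC))
E
```

```text
[534.64407723 -53.73595922 201.65443568] [ 3.13986744e+00 -2.81747217e-03  2.76629311e-01] 16.1 88.23073991519044
```

View pics/w9.png

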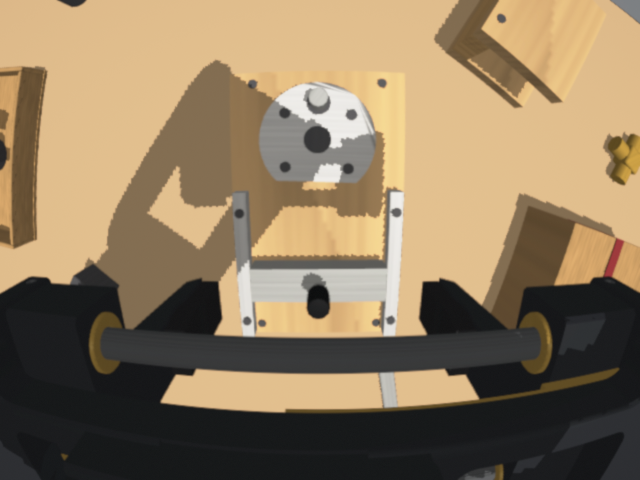

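View pics/w9z.png

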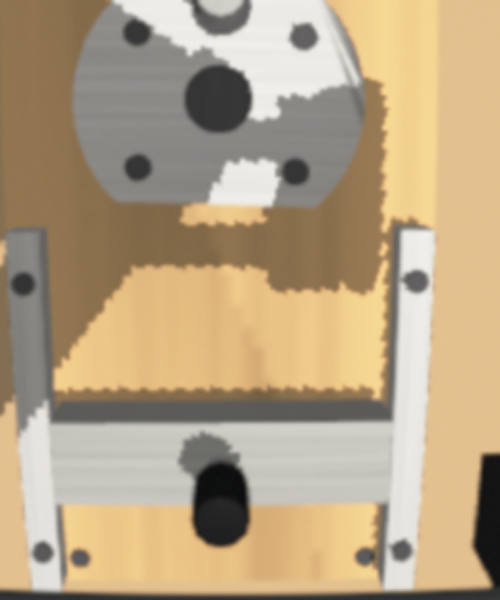

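The flat now faces the bar and runs from (275,181) to (357,183), nearly level with the bar's edge. I'll compute the angle.

```bash
python3 - <<'E'
from h import *
np.set_printoptions(precision=1,suppress=True)
s=observe()
q=lambda x,y:(230+x/2.5-.3,100+y/2.5-.3)
D={}
for n,a,h in [("f1",(116,202.3),48),("f2",(316,206.8),48),("a1",(138,167.5),48),("a2",(295,171.5),48),("b1",(136,32),48),("b2",(303,36),48),("barL",(54,421),56),("barR",(390,421),56),("knob",(221,522),96),("dc",(218,99),48),("stub",(220,-6),85),("r1",(23,284),45),("r2",(42,552),45),("r3",(416,281),45),("r4",(401,551),45)]:
    D[n]=wpt(s,*q(*a),h)
an=lambda a,b:np.degrees(np.arctan2(*(D[b]-D[a])[1::-1]))
for a,b in [("f2","f1"),("a2","a1"),("b2","b1"),("barR","barL"),("r3","r1"),("r4","r2")]: print(a,an(a,b)-90)
for a,b in [("dc","stub"),("knob","dc"),("r2","r1"),("r4","r3")]: print(a,an(a,b))
print(D["knob"],D["dc"],D["stub"],todelta(s,D["knob"]))
E
```

```text
f2 14.496812332879585
a2 14.315247885045892
b2 14.369846594346484
barR 15.874002809322832
r3 16.287166100230337
r4 16.08561323790198
dc 14.158370149156115
knob 16.353845011745523
r2 16.1215695744727
r4 16.23769326155681
[483.  -67.4  96. ] [600.8 -32.8  48. ] [629.2 -25.6  85. ] [-53.5  -0.7 104.4]
```

Disc is at about -1.6°, well inside the band, with the bar still back. Next is the knob, at about (483,-67.5).

Request:
play_rows(
  series=[
    {"tx":-25,"ty":-0.6,"tz":0,"wx":0,"wy":0,"wz":0},
    {"tx":-28,"ty":0,"tz":15,"wx":0,"wy":0,"wz":0},
    {"tx":0,"ty":0,"tz":30,"wx":0,"wy":0,"wz":0},
    {"tx":0,"ty":0,"tz":30,"wx":0,"wy":0,"wz":0},
    {"tx":0,"ty":0,"tz":15,"wx":0,"wy":0,"wz":0},
  ],
)

```text
time: 16.65
position: [481.3, -66.2, 106.2]
tcp_rot: [-3.138, 0.005, 0.278]
force: [-0.6, 0.2, 0.1]
finger_gap: 88.4
```

Request:
play_rows(
  series=[
    {"tx":0,"ty":0,"tz":0,"wx":0,"wy":0,"wz":0},
    {"tx":0,"ty":0,"tz":0,"wx":0,"wy":0,"wz":0},
  ],
)

```text
time: 16.85
position: [483.1, -66.9, 109.4]
tcp_rot: [-3.14, 0.002, 0.278]
force: [0.5, 0.2, 0.6]
finger_gap: 88.0
```

```bash
python3 - <<'E'
from h import *
s=observe();print(s['position'],s['tcp_rot'],s['time'],todelta(s,[483,-67.5,71]))
b=read_camera("wrist")[:,:,::-1]
cv2.imwrite("pics/w10.png",b)
b=read_camera("side")[:,:,::-1]
cv2.imwrite("pics/s10.png",cv2.resize(b[90:330,220:440],None,fx=2.4,fy=2.4))
E
```

```text
[483.06094792 -66.90359744 109.36060542] [-3.14016140e+00  1.70620625e-03  2.78027319e-01] 16.85 [-0.15684425  0.61167599 38.36009269]
```

View pics/w10.png

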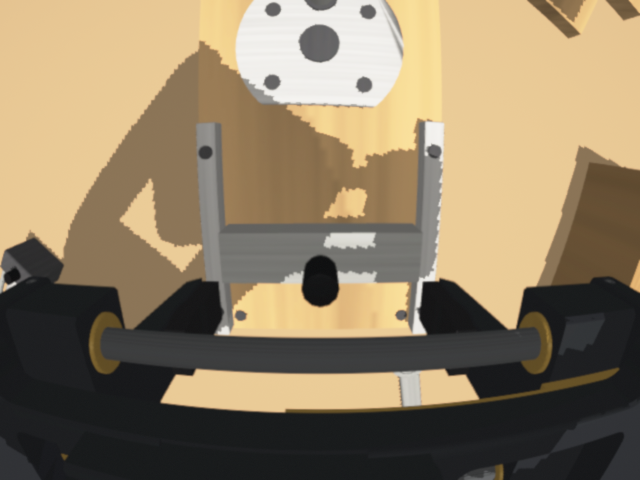

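View pics/s10.png

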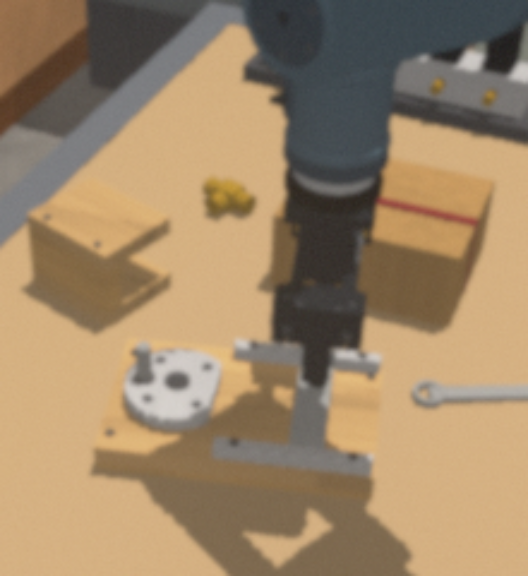

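The knob, at (320,287), is centred. Lower, then grip.

Request:
play_rows(
  series=[
    {"tx":0,"ty":0.3,"tz":15,"wx":0,"wy":0,"wz":0},
    {"tx":0,"ty":0,"tz":14,"wx":0,"wy":0,"wz":0},
    {"tx":0,"ty":0,"tz":9,"wx":0,"wy":0,"wz":0},
    {"tx":0,"ty":0,"tz":0,"wx":0,"wy":0,"wz":0},
  ],
)

```text
time: 17.35
position: [482.8, -67.3, 71.7]
tcp_rot: [-3.141, 0.001, 0.278]
force: [-0.2, -0.9, -0.6]
finger_gap: 87.9
```

Request:
play_rows(
  series=[
    {"tx":0,"ty":0,"tz":0,"wx":0,"wy":0,"wz":0},
    {"tx":0,"ty":0,"tz":0,"wx":0,"wy":0,"wz":0},
    {"tx":0,"ty":0,"tz":0,"wx":0,"wy":0,"wz":0},
    {"tx":0,"ty":0,"tz":0,"wx":0,"wy":0,"wz":0},
    {"tx":0,"ty":0,"tz":0,"wx":0,"wy":0,"wz":0},
  ],
  jaw=1,
  squeeze=30,
)

```text
time: 17.85
position: [483.3, -67.6, 72.5]
tcp_rot: [3.141, -0.0, 0.278]
force: [-0.2, 0.3, 0.3]
finger_gap: 50.2
```

Request:
play_rows(
  series=[
    {"tx":0,"ty":0,"tz":0,"wx":0,"wy":0,"wz":0},
    {"tx":0,"ty":0,"tz":0,"wx":0,"wy":0,"wz":0},
    {"tx":0,"ty":0,"tz":0,"wx":0,"wy":0,"wz":0},
    {"tx":0,"ty":0,"tz":0,"wx":0,"wy":0,"wz":0},
    {"tx":0,"ty":0,"tz":0,"wx":0,"wy":0,"wz":0},
  ],
)

```text
time: 18.35
position: [482.8, -66.9, 72.2]
tcp_rot: [-3.14, 0.0, 0.277]
force: [-1.2, 4.8, 1.5]
finger_gap: 16.9
```

Request:
play_rows(
  series=[
    {"tx":6,"ty":0,"tz":0,"wx":0,"wy":0,"wz":0},
    {"tx":12,"ty":0,"tz":0,"wx":0,"wy":0,"wz":0},
    {"tx":14,"ty":0,"tz":0,"wx":0,"wy":0,"wz":0},
    {"tx":14,"ty":0,"tz":0,"wx":0,"wy":0,"wz":0},
    {"tx":10,"ty":0,"tz":0,"wx":0,"wy":0,"wz":0},
  ],
)

```text
time: 18.85
position: [537.1, -51.2, 72.1]
tcp_rot: [-3.14, 0.001, 0.278]
force: [-3.7, 4.3, 5.7]
finger_gap: 17.1
```

Request:
play_rows(
  series=[
    {"tx":5,"ty":0,"tz":0,"wx":0,"wy":0,"wz":0},
    {"tx":2,"ty":0,"tz":0,"wx":0,"wy":0,"wz":0},
    {"tx":2,"ty":0,"tz":0,"wx":0,"wy":0,"wz":0},
    {"tx":0,"ty":0,"tz":0,"wx":0,"wy":0,"wz":0},
  ],
)

```text
time: 19.25
position: [545.6, -48.7, 72.2]
tcp_rot: [-3.14, 0.0, 0.278]
force: [-2.2, 4.9, 3.3]
finger_gap: 17.0
```

Request:
play_rows(
  series=[
    {"tx":1.5,"ty":0,"tz":0,"wx":0,"wy":0,"wz":0},
    {"tx":1.5,"ty":0,"tz":0,"wx":0,"wy":0,"wz":0},
    {"tx":1,"ty":0,"tz":0,"wx":0,"wy":0,"wz":0},
    {"tx":0,"ty":0,"tz":0,"wx":0,"wy":0,"wz":0},
  ],
)

```text
time: 19.65
position: [549.2, -47.7, 72.1]
tcp_rot: [-3.14, 0.001, 0.278]
force: [-2.6, 4.7, 4.3]
finger_gap: 17.0
```

Request:
play_rows(
  series=[
    {"tx":1,"ty":0,"tz":0,"wx":0,"wy":0,"wz":0},
    {"tx":1,"ty":0,"tz":0,"wx":0,"wy":0,"wz":0},
    {"tx":0,"ty":0,"tz":0,"wx":0,"wy":0,"wz":0},
  ],
)

```text
time: 19.95
position: [550.9, -47.2, 72.1]
tcp_rot: [-3.14, 0.001, 0.278]
force: [-3.2, 4.5, 4.3]
finger_gap: 16.9
```

Request:
play_rows(
  series=[
    {"tx":1,"ty":0,"tz":0,"wx":0,"wy":0,"wz":0},
    {"tx":0.5,"ty":0,"tz":0,"wx":0,"wy":0,"wz":0},
    {"tx":0,"ty":0,"tz":0,"wx":0,"wy":0,"wz":0},
  ],
)

```text
time: 20.25
position: [551.8, -46.9, 72.1]
tcp_rot: [-3.14, 0.003, 0.278]
force: [-5.6, 3.8, 6.4]
finger_gap: 16.9
```

Request:
play_rows(
  series=[
    {"tx":0.7,"ty":0,"tz":0,"wx":0,"wy":0,"wz":0},
    {"tx":0.7,"ty":0,"tz":0,"wx":0,"wy":0,"wz":0},
    {"tx":0,"ty":0,"tz":0,"wx":0,"wy":0,"wz":0},
  ],
)

```text
time: 20.55
position: [551.9, -46.9, 72.1]
tcp_rot: [-3.139, 0.005, 0.278]
force: [-11.5, 1.8, 10.9]
finger_gap: 17.0
```

Request:
play_rows(
  series=[
    {"tx":0.7,"ty":0,"tz":0,"wx":0,"wy":0,"wz":0},
    {"tx":0.5,"ty":0,"tz":0,"wx":0,"wy":0,"wz":0},
    {"tx":0,"ty":0,"tz":0,"wx":0,"wy":0,"wz":0},
    {"tx":0,"ty":0,"tz":0,"wx":0,"wy":0,"wz":0},
    {"tx":0,"ty":0,"tz":0,"wx":0,"wy":0,"wz":0},
  ],
)

```text
time: 21.05
position: [552.0, -46.8, 72.1]
tcp_rot: [-3.139, 0.008, 0.278]
force: [-16.6, 0.6, 15.3]
finger_gap: 17.2
```

```bash
python3 - <<'E'
from h import *
s=observe();print(s['position'],s['tcp_rot'],s['time'],s['force'])
b=read_camera("wrist")[:,:,::-1]
cv2.imwrite("pics/w11.png",b)
E
```

```text
[552.03873959 -46.82915633  72.07349819] [-3.13909139  0.0078473   0.27837946] 21.05 [-16.6332278    0.55430011  15.32711894]
```

View pics/w11.png

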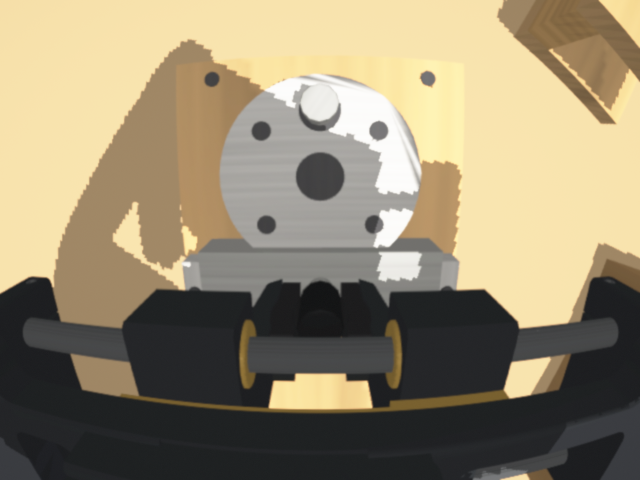

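The bar is flat against the disc, and the disc screws line up in level pairs (row 130, row 224). I'll relax the push a little, open and lift.

Request:
play_rows(
  series=[
    {"tx":-1.2,"ty":0,"tz":0,"wx":0,"wy":0,"wz":0},
    {"tx":0,"ty":0,"tz":0,"wx":0,"wy":0,"wz":0},
  ],
)

```text
time: 21.3
position: [552.0, -46.9, 72.1]
tcp_rot: [-3.139, 0.005, 0.278]
force: [-10.3, 1.1, 10.7]
finger_gap: 17.1
```

Request:
play_rows(
  series=[
    {"tx":0,"ty":0,"tz":0,"wx":0,"wy":0,"wz":0},
    {"tx":0,"ty":0,"tz":0,"wx":0,"wy":0,"wz":0},
    {"tx":0,"ty":0,"tz":0,"wx":0,"wy":0,"wz":0},
    {"tx":0,"ty":0,"tz":0,"wx":0,"wy":0,"wz":0},
    {"tx":0,"ty":0,"tz":-8,"wx":0,"wy":0,"wz":0},
  ],
  jaw=-1,
)

```text
time: 21.8
position: [553.4, -47.1, 79.4]
tcp_rot: [-3.14, 0.002, 0.278]
force: [-0.1, 0.3, 0.2]
finger_gap: 54.7
```

Request:
play_rows(
  series=[
    {"tx":0,"ty":0,"tz":-25,"wx":0,"wy":0,"wz":0},
    {"tx":0,"ty":0,"tz":-30,"wx":0,"wy":0,"wz":0},
    {"tx":0,"ty":0,"tz":-35,"wx":0,"wy":0,"wz":0},
    {"tx":-25,"ty":0,"tz":-35,"wx":0,"wy":0,"wz":0},
    {"tx":-25,"ty":0,"tz":0,"wx":0,"wy":0,"wz":0},
  ],
)

```text
time: 22.3
position: [508.9, -62.1, 211.2]
tcp_rot: [3.136, -0.008, 0.278]
force: [0.6, -0.4, -0.3]
finger_gap: 87.8
```

Request:
play_rows(
  series=[
    {"tx":0,"ty":0,"tz":0,"wx":0,"wy":0,"wz":0},
    {"tx":0,"ty":0,"tz":0,"wx":0,"wy":0,"wz":0},
    {"tx":0,"ty":0,"tz":0,"wx":0,"wy":0,"wz":0},
  ],
)

```text
time: 22.6
position: [506.6, -60.8, 205.0]
tcp_rot: [-3.141, 0.0, 0.278]
force: [-0.0, 0.2, 0.6]
finger_gap: 87.9
```

```bash
python3 - <<'E'
from h import *
s=observe();print(s['position'],s['tcp_rot'],s['time'],s['force'])
b=read_camera("wrist")[:,:,::-1]
cv2.imwrite("pics/w12.png",b)
cv2.imwrite("pics/w12z.png",cv2.resize(b[70:310,230:430],None,fx=2.5,fy=2.5,interpolation=cv2.INTER_CUBIC))
b=read_camera("side")[:,:,::-1]
cv2.imwrite("pics/s12.png",b)
E
```

```text
[506.55184005 -60.84771675 204.95319375] [-3.14126746e+00  3.49945970e-05  2.77529913e-01] 22.6 [-0.03411043  0.24355859  0.58651476]
```

View pics/w12z.png

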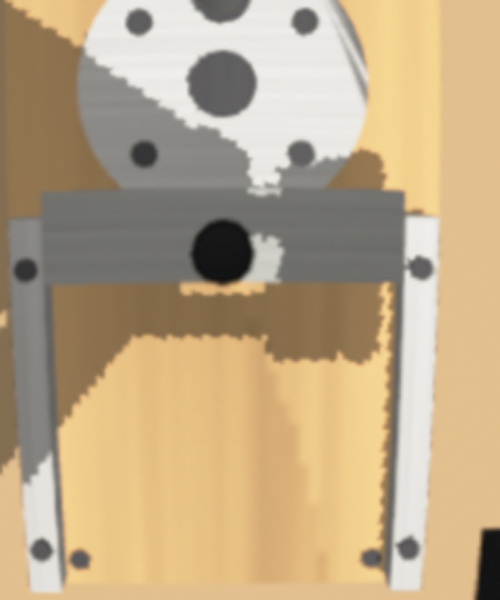

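View pics/s12.png

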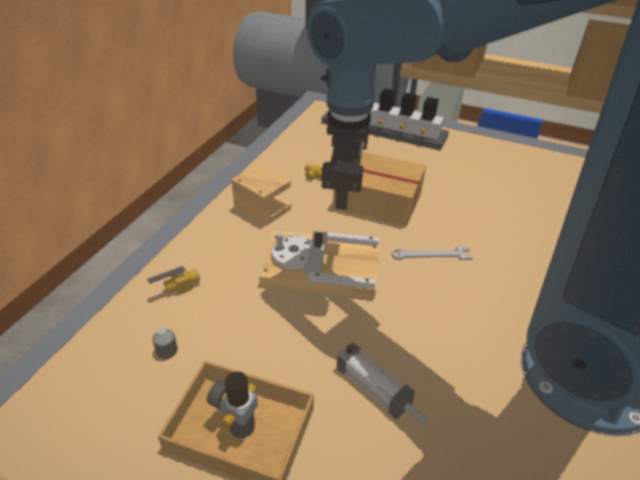

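The bar sits home against the flat with no visible gap and the disc's screws are level. The regulator stands upright in the carton, nothing else has moved, and the gripper is clear. Quick angle check, then I'll hand in.

```bash
python3 - <<'E'
from h import *
s=observe()
q=lambda x,y:(230+x/2.5-.3,70+y/2.5-.3)
an=lambda a,b:np.degrees(np.arctan2(*(wpt(s,*q(*b),48)-wpt(s,*q(*a),48))[1::-1]))-90
print(an((301,153),(144,154)),an((304,21),(139,22)))
k=wpt(s,*q(222,252),96);d=wpt(s,*q(222,84),48);print(k,d,127-np.hypot(*(k-d)[:2]))
print(finish_job())
E
```

```text
16.23034653934701 16.176151464715403
[551.71718975 -47.45377334  96.        ] [601.09121879 -33.13613257  48.        ] 75.5919307796779
the job is handed in; nothing more can be done
None
```

I finished all three steps and handed the job in after about 23 s of robot time, well under the 72 s limit. The hand-in gave no verdict.

- **Regulator:** I gripped it by the bonnet and lowered it into the carton until its weight came off the gripper, then released it. The last side picture shows it upright near the middle of the carton floor.
- **Disc:** I turned it about 60° by the stub, to about -1.6° from square, while the bar was still fully back.
- **Bar:** I slid it by the knob until it stopped and pressed to about 16 N along the slide, then released it and lifted clear.
- **Last measurements:** The disc reads 16.2° against a jig direction of about 16.1°, so it is square within about 0.2°. The bar measures about 75.6 mm; it stops at 75, and the extra is within camera error. I saw no gap.
- **Other things:** The last side picture shows nothing else visibly moved and the gripper touching nothing.

None of the checks failed. The different cameras disagreed on positions by up to about 5 mm (bonnet), which did not affect the grasps.

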